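Hold a four-point probe in contact with a sample

TASK

Slide the sample carriage of the probe stand all the way in under the probe head, until it is fully home against its stop, and only then press the black mushroom plunger on top of the head down by 10 mm, half its travel, so that the top of its knob is level with the top of the thin steel gauge post behind it. Do not bottom the plunger at any time, leave the loose parts round the stand where they are, and finish while still holding the plunger down at that depth: do not let go.

Things in the scene. Friction and masses are not known exactly. Their poses are not given: they have to be found in the camera images.
- probe_stand: Probe stand, fixed to the bench: aluminium base 285 x 104 x 10 mm, two guide rails rising to 22 mm, grey C-shaped head. Origin on the bench below the plunger's axis; z up; +x is the way the carriage slides home, towards the column. Base x = -205 to 80 mm, y = -52 to 52. Column x = 39 to 75 mm. The head's arm lies over x = -30 to 75, y = -30 to 30 mm, 64 to 80 mm high, with a bush up to 90 mm.
- carriage (a joint): Slide of the carriage in m: 0 = fully home against its stop (sample under the probe needles), grows as it is drawn out along the stand's -x, at most 0.080. It starts drawn out by 0.045 to 0.075. No spring; it stays where it is left, about 2 N of friction.
- handle_top (a point): Top centre of the carriage's upright handle, 73 mm above the bench: steel post 18 mm across from 25 to 60 mm up, then a black grip 24 mm across. It moves with the carriage; 112 mm from the plunger's axis on the stand's -x side when home. The carriage is a plate 165 x 60 mm, its top 21 mm up; the square metal sample block (58 x 58 x 16 mm) is fixed on it.
- plunger (a joint): Travel of the spring-loaded plunger in m: 0 = up (at rest), grows as it is pressed down vertically; wanted 0.010; bottoms at 0.020. The spring takes 3 N to start it, 8 N at 0.010 and 13 N at 0.020, and lifts it back when let go.
- knob_top (a point): Centre of the top of the plunger's black mushroom knob (40 mm across, 14 mm high), on the plunger's axis; 124 mm above the bench when up, 114 mm when pressed 10 mm. It moves with the plunger.
- petri_dish: Covered glass dish, 64 mm across, 14 mm high, loose on the bench beside the stand; origin at the centre of its underside. Leave it.
- wafer_tweezers: Steel tweezers, 130 x 18 x 9 mm, loose on the bench; origin at the middle of the underside, long axis y. Leave them.
- kf_blank_40: Metal blank flange, 55 mm across, 17 mm high, loose on the bench; origin at the centre of its underside. Leave it.
- ptfe_puck: White plastic puck, 43 mm across, 11 mm high, loose on the bench; origin at the centre of its underside. Leave it.
- kf_clamp: Metal ring clamp, 84 x 60 x 16 mm, loose in the parts tray right of the stand; origin at the centre of its underside. Leave it.
- post_top (a point): Top of the steel gauge post on the head, a pin 8 mm across, 42 mm from the plunger's axis on the stand's +x side, its top 114 mm above the bench.

How it is judged:
By the outcome, as a careful person would: the job done as asked, in the order asked, and still so for the second after the job is handed in, while the arm keeps its last pose, push and grip.
It also fails if it takes over 35 s, if anything falls off the work surface, if the arm or the gripper's body presses on something with over 40 N, if the wrist force passes 120 N, or if a joint passes its speed limit or range.

ROBOT

A 7-joint arm with a two-finger parallel gripper is mounted at the origin on a cart in front of the work surface, level with it; the furniture and walls round the work are solid. World frame = base frame: x ahead of the robot, y to its left, z up, the work surface at z = 0. Lengths are in mm, angles in degrees, forces in N, time in s.
With the tool pointing down it reaches from about 350 to 900 mm from the base axis. Payload 8.1 kg.
Tool frame: the origin (TCP) lies midway between the tips of the shut fingers; the grasp point (between the pads) lies 19 mm behind it (robot.pinch_z is the distance from the TCP to the grasp point, in mm); z points along the fingers, y is the line along which they close (so a half turn about z gives the same grasp; the last joint's range is limited). The gripper opens to 92 mm and grips with 3 to 60 N. Pads are 19 mm wide; open, the fingers measure 130 mm over their backs; the gripper's body (75 mm by 190 mm) begins 47 mm behind the grasp point.
Start: joints at [71.242, 24.895, 1.432, 90.138, -0.665, 64.973, -4.303], TCP at [139.294, -609.294, 226.742] pointing down, gripper open.
Joint ranges: [-149.89, 149.89], [-25.12, 119.58], [-72.63, 75.52], [4.76, 147.25], [-75.54, 255.54], [6.69, 114.76], [-157.13, 157.13]. Speed limits (degrees/s): [127.2, 127.2, 172.46, 172.46, 180, 180, 180].

INTERFACE

Orientations are given as [roll, pitch, yaw] about the fixed x, y, z axes, in that order (R = Rz(yaw) Ry(pitch) Rx(roll)).
In Python, from bench import robot, imaging gives the robot as it stands.
- The arm moves only by the shell command python3 -m crank 'ROWS' [FORCE]. ROWS is JSON, a list of rows, each an object of numbers: "rx", "ry", "rz": the turn, a rotation vector about the tool's x, y, z in rad; "dx", "dy", "dz": the shift along the tool's x, y, z in m; "fingers": the closure, from 0 (fully open) to 1 (shut). A call has 1 to 12 rows; each row shifts and turns the commanded pose from where the row before left it, along the tool's axes as they then stand; what a row does not reach is not made up. A row lasts 1/10 s, in which the tool goes at most 50 mm and 8.59 degrees, less where a joint would pass 70% of its speed; a pose out of reach is approached as far as the arm can. A call with a gripper value outside its range is refused whole. The fingers move at their own pace and stop on an object; FORCE is the grip in N (left out, the last holds). Time passes only in rows, so rows that do not move let the fingers close. It gives the time, the measured TCP pose, the force, the opening and the grip force at its end, in the units of the state.
- robot.sense(): the state, without advancing time (a new reading comes with each control period).
- imaging.capture(name): name is "side" or "top" or "wrist"; returns a dict with "frame" (480x640x3 uint8, red, green, blue), "range_z" (480x640 float32, mm along the optical axis (not along the pixel's ray), 0 where there is no reading), "fov_y" (degrees; the focal length in pixels is half the picture's height over the tangent of half this angle, whatever the lens; pixels are square), "cx", "cy" (the principal point, pixels), "origin" and "rotation" of the camera in the world. Camera axes: x right, y up, looking along -z (the intrinsics and any distortion apply to the point x, -y, -z); pixel columns grow to the right and rows downward; lengths in mm; the calibration is good to about 2 mm. A picture is of the moment at which its call begins.
- robot.sign_off(): hands the job in; it is judged then, once.
The state is a dict: "time": time; "qpos": joint angles; "qd": joint speeds; "tau": joint torques, N m; "tool_pos": TCP position; "tcp_rot": TCP orientation; "wrist_force": force on the tool from outside, world axes, zero at the start; "moment": the same for the moment, N m; "opening": finger opening in mm; "finger_force": force on a finger pad.
Only numpy, scipy, OpenCV 4.12 (cv2) and the standard library are available. Lean on these libraries where they do the work, as an engineer would, in place of code of your own. Each camera call takes 0.05 s, during which the arm holds its last target. There are 200 camera calls.

## Working session

There is one attempt and no reset: what is moved stays moved. The work goes in short steps, Python scripts to look and compute and a shell command to move; the robot and the scene stay as the last step left them, time stands still between calls to the robot, and variables do not carry over. Pictures are saved under pics/ and viewed, at most 10 in all, crops included, and the job is handed in when it is done.

```bash
mkdir -p pics; cat > h.py <<'E'
from bench import robot, imaging
import numpy as np, cv2
def cap(n):
    c=imaging.capture(n); c['f']=240/np.tan(np.radians(c['fov_y']/2)); return c
def pts(c):
    v,u=np.mgrid[:480,:640]; z=c['range_z']
    p=np.stack([(u-c['cx'])/c['f']*z,-(v-c['cy'])/c['f']*z,-z],-1)
    return p@np.array(c['rotation']).T+np.array(c['origin'])
def save(c,n): cv2.imwrite('pics/'+n,c['frame'][:,:,::-1])
E
python3 - <<'E'
from h import *
for n in('top','side'):
    c=cap(n); save(c,n+'1.png'); print(n,{k:v for k,v in c.items() if k not in('frame','range_z')})
s=robot.sense(); print(s)
E
```

```text
top {'fov_y': 49.103631369458235, 'cx': 305.4433856606954, 'cy': 246.41648410868595, 'origin': array([541.27160425,  93.12740458, 992.98545397]), 'rotation': array([  4.72482755,   0.37892648, -88.5095497 ]), 'f': np.float64(525.3723284342111)}
side {'fov_y': 44.48608046693995, 'cx': 316.6741848399396, 'cy': 240.99736818857062, 'origin': array([192.94014486, 807.56844236, 706.48261098]), 'rotation': array([  54.2390364 ,    0.49741063, -151.85752277]), 'f': np.float64(586.8415356071317)}
{'time': 0.1, 'qpos': array([71.24087902, 24.93411559,  1.42795263, 90.18404078, -0.66551131,
       64.97392006, -4.30231338]), 'qd': array([-0.00151422, -0.05832626,  0.07502669, -0.14788778,  0.00207581,
        0.01885873,  0.04905147]), 'tau': array([ 3.09933814e-03, -6.69125748e+01,  9.87691171e-01, -3.15148759e+01,
       -6.06291834e-02,  3.73803440e-02,  9.28875647e-05]), 'tool_pos': array([ 139.20200641, -608.82060367,  226.0038695 ]), 'tcp_rot': array([-1.79916393e+02,  5.61177103e-03,  1.28794831e+01]), 'wrist_force': array([-0.18563567, -0.23221856,  0.52157681]), 'moment': array([ 0.03126727, -0.04190436, -0.02815221]), 'finger_force': 0.0, 'opening': 91.6709921082688}
```

View pics/top1.png

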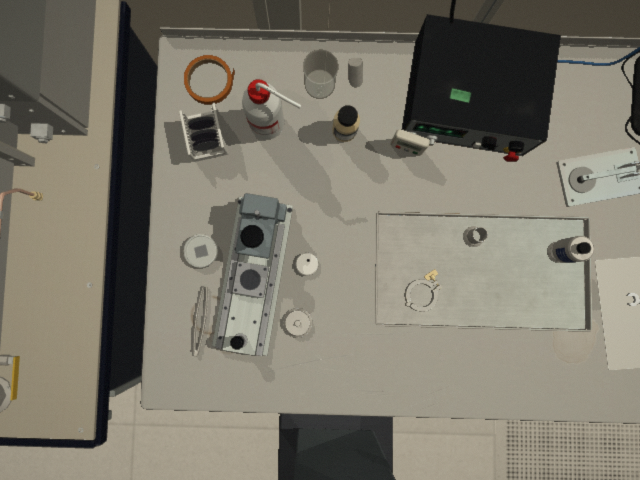

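View pics/side1.png

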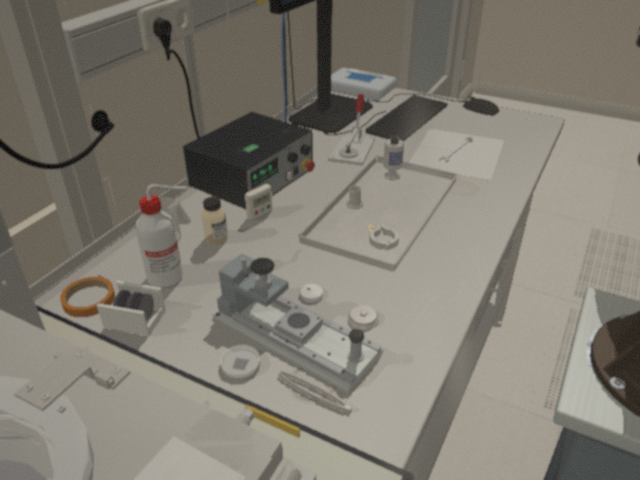

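The top view shows the knob at about (251,236), the carriage handle at (237,342), and the column up at (262,205). The side view shows the knob at (262,267) and the handle at (357,337). Rotation is given as roll, pitch, yaw.

```bash
cat >> h.py <<'E'
from scipy.spatial.transform import Rotation as Ro
def pts(c):
    v,u=np.mgrid[:480,:640]; z=c['range_z']
    p=np.stack([(u-c['cx'])/c['f']*z,-(v-c['cy'])/c['f']*z,-z],-1)
    return p@Ro.from_euler('xyz',c['rotation'],degrees=True).as_matrix().T+np.array(c['origin'])
def cast(c,u,v,h):
    d=Ro.from_euler('xyz',c['rotation'],degrees=True).as_matrix()@np.array([(u-c['cx'])/c['f'],-(v-c['cy'])/c['f'],-1])
    o=np.array(c['origin']); return o+d*(h-o[2])/d[2]
def blobs(c,box,thr=50,amin=60):
    u0,u1,v0,v1=box; m=np.zeros((480,640),np.uint8)
    m[v0:v1,u0:u1]=(c['frame'][v0:v1,u0:u1].max(-1)<thr)
    n,l,s,ce=cv2.connectedComponentsWithStats(m)
    return [(s[i],ce[i]) for i in range(1,n) if s[i][4]>=amin]
E
python3 - <<'E'
from h import *
t=cap('top'); P=pts(t)
for box,h in(((232,272,220,254),124),((225,250,328,354),73)):
    for s,ce in blobs(t,box):
        u,v=ce; print(s,ce,'cast',cast(t,u,v,h).round(1),'depth',P[int(v),int(u)].round(1))
s=cap('side'); Q=pts(s)
for box,h in(((245,280,255,290),124),((345,370,325,350),73)):
    for st,ce in blobs(s,box,60,30):
        u,v=ce; print('side',st,ce,'cast',cast(s,u,v,h-3).round(1),'depth',Q[int(v),int(u)].round(1))
# high points near the head
for A in(P,Q):
    k=(A[...,2]>108)&(A[...,2]<132)&(abs(A[...,0]-540)<120)&(abs(A[...,1]-170)<120)
    print(k.sum(),A[k].mean(0).round(1),np.median(A[k],0).round(1))
    k=(A[...,2]>60)&(A[...,2]<85)&(abs(A[...,0]-370)<60)&(abs(A[...,1]-200)<60); print(k.sum(),np.median(A[k],0).round(1))
cv2.imwrite('pics/tc.png',cv2.resize(t['frame'][180:370,170:330,::-1],None,fx=3,fy=3,interpolation=cv2.INTER_CUBIC))
E
```

```text
[240 225  24  23 419] [251.4176611  236.05727924] cast [627.9 191.  124. ] depth [627.9 191.6 124.9]
[230 336  14  13 136] [236.71323529 341.90441176] cast [448.1 215.9  73. ] depth [450.  216.8  76.1]
side [251 259  22  15 210] [260.94285714 266.12857143] cast [628.  195.7 121. ] depth [628.3 197.8 122.6]
426 [627.9 190.5 123.8] [627.8 190.4 123.8]
0 [nan nan nan]
344 [625.8 196.2 123.9] [625.3 196.8 124.6]
0 [nan nan nan]
  return _methods._mean(a, axis=axis, dtype=dtype,
  ret = um.true_divide(
```

View pics/tc.png

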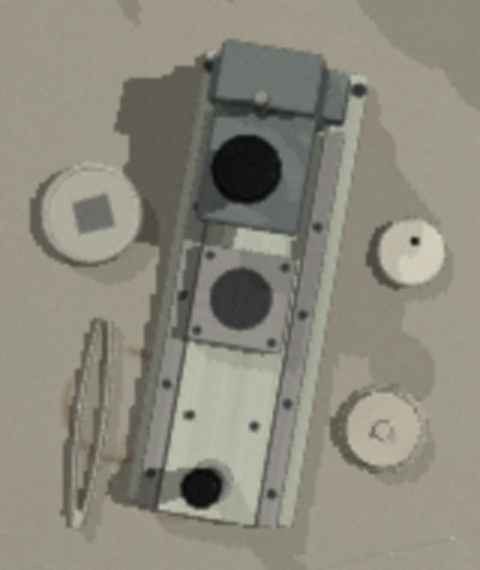

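The crop shows the plunger knob, the post just behind it, the sample, and the handle, all on one axis at a yaw of about -7.8°. The handle is about 181 mm from the knob, so the carriage is roughly 69 mm out. I'll turn the tool to the stand's yaw, travel over, grip the handle and slide it.

```bash
python3 -m crank '[{"rz":0.12,"fingers":0},{"rz":0.12,"fingers":0},{"rz":0.12,"fingers":0},{"dx":0.022,"dy":-0.04,"fingers":0},{"dx":0.022,"dy":-0.04,"fingers":0},{"dx":0.022,"dy":-0.04,"fingers":0},{"dx":0.022,"dy":-0.04,"fingers":0},{"dx":0.022,"dy":-0.04,"fingers":0},{"dx":0.022,"dy":-0.04,"fingers":0},{"dx":0.022,"dy":-0.04,"fingers":0},{"dx":0.022,"dy":-0.04,"fingers":0},{"dx":0.022,"dy":-0.04,"fingers":0}]' 20
```

```text
validation failed for argument at $[0]...
```

```bash
python3 -m crank '[{"rx":0,"ry":0,"rz":0.12,"dx":0,"dy":0,"dz":0,"fingers":0},{"rx":0,"ry":0,"rz":0.12,"dx":0,"dy":0,"dz":0,"fingers":0},{"rx":0,"ry":0,"rz":0.12,"dx":0,"dy":0,"dz":0,"fingers":0},{"rx":0,"ry":0,"rz":0,"dx":0.022,"dy":-0.04,"dz":0,"fingers":0},{"rx":0,"ry":0,"rz":0,"dx":0.022,"dy":-0.04,"dz":0,"fingers":0},{"rx":0,"ry":0,"rz":0,"dx":0.022,"dy":-0.04,"dz":0,"fingers":0},{"rx":0,"ry":0,"rz":0,"dx":0.022,"dy":-0.04,"dz":0,"fingers":0},{"rx":0,"ry":0,"rz":0,"dx":0.022,"dy":-0.04,"dz":0,"fingers":0},{"rx":0,"ry":0,"rz":0,"dx":0.022,"dy":-0.04,"dz":0,"fingers":0},{"rx":0,"ry":0,"rz":0,"dx":0.022,"dy":-0.04,"dz":0,"fingers":0},{"rx":0,"ry":0,"rz":0,"dx":0.022,"dy":-0.04,"dz":0,"fingers":0},{"rx":0,"ry":0,"rz":0,"dx":0.022,"dy":-0.04,"dz":0,"fingers":0}]' 20
```

```text
time: 1.4
tool_pos: [384.8, -277.7, 226.9]
tcp_rot: [180.0, -0.0, -7.8]
wrist_force: [0.8, -0.6, -0.4]
opening: 91.8
finger_force: 0.0
```

```bash
python3 -m crank '[{"rx":0,"ry":0,"rz":0,"dx":0,"dy":-0.045,"dz":0,"fingers":0},{"rx":0,"ry":0,"rz":0,"dx":0,"dy":-0.045,"dz":0,"fingers":0},{"rx":0,"ry":0,"rz":0,"dx":0,"dy":-0.045,"dz":0,"fingers":0},{"rx":0,"ry":0,"rz":0,"dx":0,"dy":-0.045,"dz":0,"fingers":0},{"rx":0,"ry":0,"rz":0,"dx":0,"dy":-0.045,"dz":0,"fingers":0},{"rx":0,"ry":0,"rz":0,"dx":0,"dy":-0.045,"dz":0,"fingers":0},{"rx":0,"ry":0,"rz":0,"dx":0,"dy":-0.045,"dz":0,"fingers":0},{"rx":0,"ry":0,"rz":0,"dx":0,"dy":-0.045,"dz":0,"fingers":0},{"rx":0,"ry":0,"rz":0,"dx":0,"dy":-0.045,"dz":0,"fingers":0},{"rx":0,"ry":0,"rz":0,"dx":0,"dy":-0.045,"dz":0,"fingers":0},{"rx":0,"ry":0,"rz":0,"dx":0,"dy":-0.04,"dz":0,"fingers":0},{"rx":0,"ry":0,"rz":0,"dx":0,"dy":0,"dz":0,"fingers":0}]'
python3 - <<'E'
from h import *
c=cap('wrist'); save(c,'w1.png'); print(c['cx'],c['cy'],c['f'],c['origin'],c['rotation']); print(robot.sense()['tool_pos'])
for st,ce in blobs(c,(0,640,0,480),45,150): print(st,ce.round(),cast(c,*ce,73).round(1),cast(c,*ce,124).round(1))
E
```

```text
time: 2.6
tool_pos: [449.6, 212.4, 226.9]
tcp_rot: [-179.8, 0.0, -7.3]
wrist_force: [0.5, -0.0, 0.2]
opening: 91.7
finger_force: 0.0
318.62507534847487 240.5248766871257 392.7824813901543 [516.09524317 203.31226063 384.66623203] [-14.35493479   0.1668427  -97.30656219]
[449.65418082 209.06771176 226.53675632]
[    0     0   640   480 86966] [255. 306.] [386.7 276.   73. ] [407.9 264.1 124. ]
[300 213  27  29 604] [313. 227.] [448.8 217.5  73. ] [459.8 215.2 124. ]
[166 344  33  38 755] [179. 358.] [345.8 351.3  73. ] [373.6 327.1 124. ]
[439 344  33  34 725] [458. 357.] [315.6 105.3  73. ] [348.4 121.4 124. ]
```

View pics/w1.png

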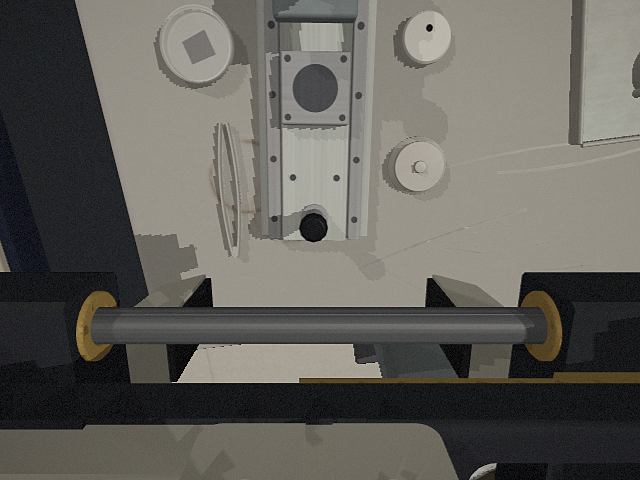

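The wrist view shows the handle at (313,227), which is about (449,217) in the world. The rails run vertically in the picture, so the yaw is right. Next I'll descend astride the handle, check the pose, then close.

```bash
python3 -m crank '[{"rx":0,"ry":0,"rz":0,"dx":0,"dy":-0.006,"dz":0.03,"fingers":0},{"rx":0,"ry":0,"rz":0,"dx":0,"dy":0,"dz":0.04,"fingers":0},{"rx":0,"ry":0,"rz":0,"dx":0,"dy":0,"dz":0.04,"fingers":0},{"rx":0,"ry":0,"rz":0,"dx":0,"dy":0,"dz":0.04,"fingers":0},{"rx":0,"ry":0,"rz":0,"dx":0,"dy":0,"dz":0.025,"fingers":0},{"rx":0,"ry":0,"rz":0,"dx":0,"dy":0,"dz":0,"fingers":0},{"rx":0,"ry":0,"rz":0,"dx":0,"dy":0,"dz":0,"fingers":0}]'
```

```text
time: 3.35
tool_pos: [451.1, 211.3, 52.2]
tcp_rot: [180.0, 0.0, -7.8]
wrist_force: [-0.4, -0.4, 1.0]
opening: 91.9
finger_force: 0.0
```

```bash
python3 -m crank '[{"rx":0,"ry":0,"rz":0,"dx":-0.003,"dy":-0.005,"dz":0.005,"fingers":0},{"rx":0,"ry":0,"rz":0,"dx":0,"dy":0,"dz":0,"fingers":1},{"rx":0,"ry":0,"rz":0,"dx":0,"dy":0,"dz":0,"fingers":1},{"rx":0,"ry":0,"rz":0,"dx":0,"dy":0,"dz":0,"fingers":1},{"rx":0,"ry":0,"rz":0,"dx":0,"dy":0,"dz":0,"fingers":1},{"rx":0,"ry":0,"rz":0,"dx":0,"dy":0,"dz":0,"fingers":1},{"rx":0,"ry":0,"rz":0,"dx":0,"dy":0,"dz":0,"fingers":1},{"rx":0,"ry":0,"rz":0,"dx":0,"dy":0,"dz":0,"fingers":1}]' 20
```

```text
time: 4.15
tool_pos: [448.7, 217.5, 46.7]
tcp_rot: [180.0, 0.0, -7.8]
wrist_force: [-0.1, -0.1, 0.0]
opening: 40.3
finger_force: 0.0
```

Still closing; I'll wait for it.

```bash
python3 -m crank '[{"rx":0,"ry":0,"rz":0,"dx":0,"dy":0,"dz":0,"fingers":1},{"rx":0,"ry":0,"rz":0,"dx":0,"dy":0,"dz":0,"fingers":1},{"rx":0,"ry":0,"rz":0,"dx":0,"dy":0,"dz":0,"fingers":1},{"rx":0,"ry":0,"rz":0,"dx":0,"dy":0,"dz":0,"fingers":1}]' 20
```

```text
time: 4.55
tool_pos: [448.7, 218.0, 46.7]
tcp_rot: [-180.0, -0.0, -7.7]
wrist_force: [0.3, 2.8, -2.0]
opening: 22.6
finger_force: 20.0
```

```bash
python3 -m crank '[{"rx":0,"ry":0,"rz":0,"dx":0.01,"dy":0,"dz":0,"fingers":1},{"rx":0,"ry":0,"rz":0,"dx":0.012,"dy":0,"dz":0,"fingers":1},{"rx":0,"ry":0,"rz":0,"dx":0.012,"dy":0,"dz":0,"fingers":1},{"rx":0,"ry":0,"rz":0,"dx":0.012,"dy":0,"dz":0,"fingers":1},{"rx":0,"ry":0,"rz":0,"dx":0.012,"dy":0,"dz":0,"fingers":1},{"rx":0,"ry":0,"rz":0,"dx":0.004,"dy":0,"dz":0,"fingers":1},{"rx":0,"ry":0,"rz":0,"dx":0,"dy":0,"dz":0,"fingers":1}]'
```

```text
time: 5.25
tool_pos: [511.8, 209.1, 46.8]
tcp_rot: [-179.9, -0.1, -7.8]
wrist_force: [2.6, 2.5, -2.0]
opening: 22.7
finger_force: 20.0
```

```bash
for i in 1; do python3 -m crank '[{"rx":0,"ry":0,"rz":0,"dx":0.002,"dy":0,"dz":0,"fingers":1},{"rx":0,"ry":0,"rz":0,"dx":0.002,"dy":0,"dz":0,"fingers":1},{"rx":0,"ry":0,"rz":0,"dx":0.002,"dy":0,"dz":0,"fingers":1},{"rx":0,"ry":0,"rz":0,"dx":0.001,"dy":0,"dz":0,"fingers":1}]'; done
```

```text
time: 5.65
tool_pos: [516.8, 208.3, 46.7]
tcp_rot: [180.0, 0.0, -7.7]
wrist_force: [-0.4, 5.8, -0.5]
opening: 22.1
finger_force: 20.0
```

```bash
python3 -m crank '[{"rx":0,"ry":0,"rz":0,"dx":0.001,"dy":0,"dz":0,"fingers":1},{"rx":0,"ry":0,"rz":0,"dx":0.001,"dy":0,"dz":0,"fingers":1}]'
```

```text
time: 5.85
tool_pos: [518.9, 208.0, 46.7]
tcp_rot: [180.0, 0.0, -7.7]
wrist_force: [-1.4, 4.5, 0.4]
opening: 22.5
finger_force: 20.0
```

```bash
python3 -m crank '[{"rx":0,"ry":0,"rz":0,"dx":0.001,"dy":0,"dz":0,"fingers":1},{"rx":0,"ry":0,"rz":0,"dx":0.001,"dy":0,"dz":0,"fingers":1}]'
```

```text
time: 6.05
tool_pos: [519.5, 208.0, 46.6]
tcp_rot: [180.0, 0.1, -7.7]
wrist_force: [-9.8, 4.7, 6.3]
opening: 22.6
finger_force: 20.0
```

```bash
python3 -m crank '[{"rx":0,"ry":0,"rz":0,"dx":0.001,"dy":0,"dz":0,"fingers":1},{"rx":0,"ry":0,"rz":0,"dx":0,"dy":0,"dz":0,"fingers":1},{"rx":0,"ry":0,"rz":0,"dx":0,"dy":0,"dz":0,"fingers":1}]'
```

```text
time: 6.35
tool_pos: [519.5, 207.9, 46.6]
tcp_rot: [179.9, 0.2, -7.7]
wrist_force: [-9.4, 5.5, 7.0]
opening: 22.7
finger_force: 20.0
```

The carriage is against the stop: the tool has stalled at x = 519.5 with steady resistance. I'll release, rise straight up, and verify.

```bash
python3 -m crank '[{"rx":0,"ry":0,"rz":0,"dx":0,"dy":0,"dz":0,"fingers":0.4},{"rx":0,"ry":0,"rz":0,"dx":0,"dy":0,"dz":0,"fingers":0.4},{"rx":0,"ry":0,"rz":0,"dx":0,"dy":0,"dz":0,"fingers":0.4},{"rx":0,"ry":0,"rz":0,"dx":0,"dy":0,"dz":0,"fingers":0.4},{"rx":0,"ry":0,"rz":0,"dx":0,"dy":0,"dz":-0.02,"fingers":0.4},{"rx":0,"ry":0,"rz":0,"dx":0,"dy":0,"dz":-0.04,"fingers":0.4},{"rx":0,"ry":0,"rz":0,"dx":0,"dy":0,"dz":-0.04,"fingers":0.6},{"rx":0,"ry":0,"rz":0,"dx":0,"dy":0,"dz":-0.04,"fingers":1},{"rx":0,"ry":0,"rz":0,"dx":0,"dy":0,"dz":-0.03,"fingers":1},{"rx":0,"ry":0,"rz":0,"dx":0,"dy":0,"dz":0,"fingers":1},{"rx":0,"ry":0,"rz":0,"dx":0,"dy":0,"dz":0,"fingers":1},{"rx":0,"ry":0,"rz":0,"dx":0,"dy":0,"dz":0,"fingers":1}]'
python3 - <<'E'
from h import *
c=cap('wrist'); save(c,'w2.png'); print(robot.sense()['tool_pos'])
for st,ce in blobs(c,(200,440,0,300),45,150): print(st,ce.round(),cast(c,*ce,73).round(1),cast(c,*ce,124).round(1))
c=cap('side'); save(c,'s2.png')
c=cap('top'); save(c,'t2.png')
for b,h in(((232,272,215,254),124),((225,265,290,354),73)):
  for st,ce in blobs(c,b): print('top',st,ce,cast(c,*ce,h))
E
```

```text
time: 7.55
tool_pos: [521.5, 206.9, 215.6]
tcp_rot: [179.9, 0.1, -7.8]
wrist_force: [0.1, -0.3, -0.3]
opening: 11.7
finger_force: 0.0
[521.38197769 206.91582189 215.36807058]
[ 286   33   65   70 2505] [315.  69.] [636.2 193.7  73. ] [628.  194.5 124. ]
[303 216  29  30 627] [317. 231.] [519.5 208.1  73. ] [531.2 206.4 124. ]
[ 200  272   85   28 2229] [241. 286.] [482.4 275.5  73. ] [500.4 262.4 124. ]
[ 353  273   87   27 2270] [397. 286.] [465.2 149.7  73. ] [486.1 157.9 124. ]
top [240 225  23  23 409] [251.400978   236.02689487] [627.96962937 191.06791674 124.        ]
top [ 225  290   40   64 1270] [244.08267717 320.86535433] [484.61370815 204.42983298  73.        ]
```

View pics/w2.png

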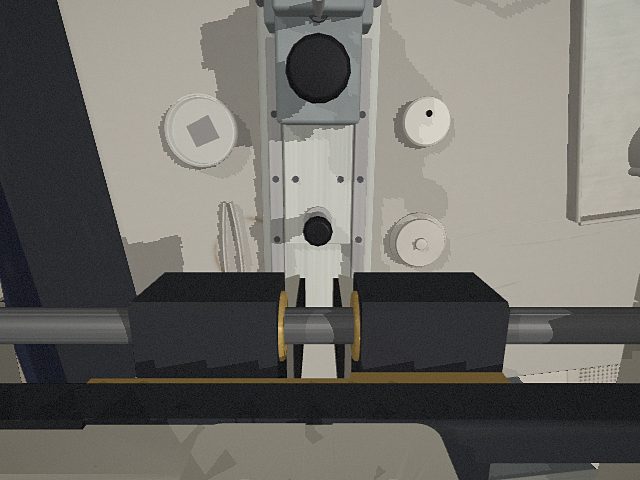

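View pics/s2.png

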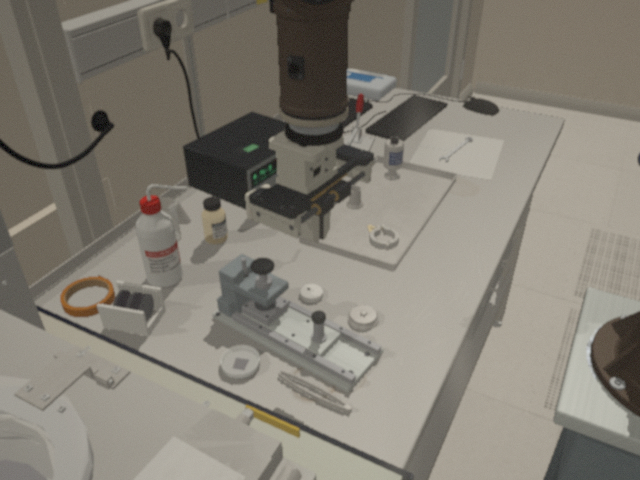

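The wrist and side views show the handle at (519.5,208) and the knob at (628,194), and the loose parts have not been touched. The handle-to-knob distance is 109–112 mm, so the carriage is home. Now I'll move above the knob with the fingers shut.

```bash
python3 -m crank '[{"rx":0,"ry":0,"rz":0,"dx":0.03,"dy":0,"dz":0,"fingers":1},{"rx":0,"ry":0,"rz":0,"dx":0.04,"dy":0,"dz":0,"fingers":1},{"rx":0,"ry":0,"rz":0,"dx":0.0385,"dy":-0.001,"dz":0,"fingers":1},{"rx":0,"ry":0,"rz":0,"dx":0,"dy":0,"dz":0.02,"fingers":1},{"rx":0,"ry":0,"rz":0,"dx":0,"dy":0,"dz":0.03,"fingers":1},{"rx":0,"ry":0,"rz":0,"dx":0,"dy":0,"dz":0.025,"fingers":1},{"rx":0,"ry":0,"rz":0,"dx":0,"dy":0,"dz":0.005,"fingers":1},{"rx":0,"ry":0,"rz":0,"dx":0,"dy":0,"dz":0,"fingers":1},{"rx":0,"ry":0,"rz":0,"dx":0,"dy":0,"dz":0,"fingers":1}]'
python3 - <<'E'
from h import *
c=cap('side'); cv2.imwrite('pics/s3.png',cv2.resize(c['frame'][200:340,190:360,::-1],None,fx=4,fy=4,interpolation=cv2.INTER_CUBIC)); s=robot.sense();print(s['tool_pos'],s['wrist_force'],s['opening'])
E
```

```text
time: 8.6
tool_pos: [630.2, 194.3, 137.8]
tcp_rot: [-180.0, -0.1, -7.7]
wrist_force: [0.3, -0.0, 1.2]
opening: 0.4
finger_force: 0.0
[630.40160374 194.39754809 138.20894657] [-0.71499665  0.91384643  0.60218403] 0.40854438763540435
```

View pics/s3.png

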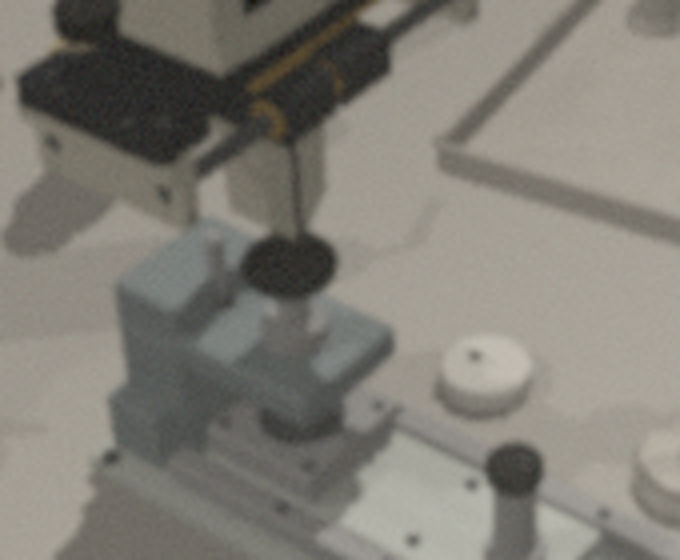

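The shut fingers hang right over the knob, which is at (290,265) in the crop; the carriage is under the head. I'll approach in small steps to find contact.

```bash
python3 -m crank '[{"rx":0,"ry":0,"rz":0,"dx":0,"dy":0,"dz":0.006,"fingers":1},{"rx":0,"ry":0,"rz":0,"dx":0,"dy":0,"dz":0.004,"fingers":1},{"rx":0,"ry":0,"rz":0,"dx":0,"dy":0,"dz":0,"fingers":1}]'
```

```text
time: 8.95
tool_pos: [629.3, 193.7, 126.3]
tcp_rot: [180.0, 0.0, -7.8]
wrist_force: [-0.3, 0.3, 0.8]
opening: 0.4
finger_force: 0.0
```

```bash
python3 -m crank '[{"rx":0,"ry":0,"rz":0,"dx":0,"dy":0,"dz":0.001,"fingers":1},{"rx":0,"ry":0,"rz":0,"dx":0,"dy":0,"dz":0.001,"fingers":1}]'
```

```text
time: 9.15
tool_pos: [629.7, 194.0, 124.8]
tcp_rot: [-180.0, -0.0, -7.7]
wrist_force: [0.2, 0.0, 0.7]
opening: 0.7
finger_force: 0.0
```

```bash
python3 -m crank '[{"rx":0,"ry":0,"rz":0,"dx":0,"dy":0,"dz":0.001,"fingers":1},{"rx":0,"ry":0,"rz":0,"dx":0,"dy":0,"dz":0.001,"fingers":1}]'
```

```text
time: 9.35
tool_pos: [629.7, 193.9, 123.0]
tcp_rot: [-180.0, -0.0, -7.8]
wrist_force: [-1.1, -0.4, 3.0]
opening: 0.7
finger_force: 1.5
```

```bash
python3 -m crank '[{"rx":0,"ry":0,"rz":0,"dx":0,"dy":0,"dz":0.001,"fingers":1},{"rx":0,"ry":0,"rz":0,"dx":0,"dy":0,"dz":0,"fingers":1}]'
```

```text
time: 9.55
tool_pos: [629.8, 194.0, 121.9]
tcp_rot: [-180.0, -0.0, -7.8]
wrist_force: [-1.0, -0.4, 3.2]
opening: 0.7
finger_force: 1.7
```

```bash
python3 -m crank '[{"rx":0,"ry":0,"rz":0,"dx":0,"dy":0,"dz":0.002,"fingers":1},{"rx":0,"ry":0,"rz":0,"dx":0,"dy":0,"dz":0.002,"fingers":1},{"rx":0,"ry":0,"rz":0,"dx":0,"dy":0,"dz":0.002,"fingers":1},{"rx":0,"ry":0,"rz":0,"dx":0,"dy":0,"dz":0.001,"fingers":1},{"rx":0,"ry":0,"rz":0,"dx":0,"dy":0,"dz":0,"fingers":1},{"rx":0,"ry":0,"rz":0,"dx":0,"dy":0,"dz":0,"fingers":1}]'
python3 - <<'E'
from h import *
a=[]
for i in range(6):
    cc=cap('side'); s=robot.sense(); a.append([s['tool_pos'][2],s['wrist_force'][2]])
print(np.round(a,2), np.mean(a,0))
E
```

```text
time: 10.15
tool_pos: [629.8, 194.0, 115.0]
tcp_rot: [-180.0, -0.0, -7.8]
wrist_force: [-0.7, -1.7, 6.9]
opening: 0.4
finger_force: 3.4
[[115.03   6.18]
 [115.04   5.95]
 [115.02   6.19]
 [115.02   6.19]
 [115.04   7.39]
 [115.03   6.78]] [115.02891091   6.44732522]
```

```bash
python3 -m crank '[{"rx":0,"ry":0,"rz":0,"dx":0,"dy":0,"dz":0.001,"fingers":1},{"rx":0,"ry":0,"rz":0,"dx":0,"dy":0,"dz":0,"fingers":1}]'
python3 - <<'E'
from h import *
a=[];fr=[]
for i in range(6):
    c=cap('side'); s=robot.sense(); a.append([s['tool_pos'][2],s['wrist_force'][2]]); fr.append(c['frame'].astype(float))
print(np.mean(a,0))
now=np.mean(fr,0)
old=cv2.imread('pics/side1.png')[:,:,::-1].astype(float); old2=cv2.imread('pics/s2.png')[:,:,::-1].astype(float)
# knob rim lower edge: sub-pixel shift via template of the lower half of the knob
o=((old+old2)/2).mean(-1).astype(np.float32); n=now.mean(-1).astype(np.float32)
f=8; up=lambda x:cv2.resize(x,None,fx=f,fy=f,interpolation=cv2.INTER_CUBIC)
O=up(o[250:300,240:285]);N=up(n[250:300,240:285])
v0,v1,u0,u1=16,27,10,34
T=O[v0*f:v1*f,u0*f:u1*f]; R=cv2.matchTemplate(N,T,cv2.TM_CCOEFF_NORMED); _,q,_,(x,y)=cv2.minMaxLoc(R)
print('shift px',x/f-u0,y/f-v0,q)
def proj(p):
    d=Ro.from_euler('xyz',c['rotation'],degrees=True).as_matrix().T@(np.array(p)-c['origin']); return c['cx']+c['f']*d[0]/-d[2],c['cy']-c['f']*d[1]/-d[2]
for h in(124,114,112): print(h,proj([629,194,h]))
cv2.imwrite('pics/s4.png',np.hstack([cv2.resize(np.clip(k[240:310,225:300,::-1],0,255).astype(np.uint8),None,fx=5,fy=5,interpolation=cv2.INTER_CUBIC) for k in(old,now)]))
E
```

```text
time: 10.65
tool_pos: [629.8, 194.0, 114.0]
tcp_rot: [-180.0, -0.0, -7.8]
wrist_force: [-1.9, -0.1, 7.2]
opening: 0.3
finger_force: 3.6
[114.08830495   7.13301843]
shift px 0.875 4.75 0.8975523114204407
124 (np.float64(260.86079770081403), np.float64(263.8912407722364))
114 (np.float64(261.2566541734225), np.float64(268.74933860786507))
112 (np.float64(261.3352433859925), np.float64(269.7138146488264))
```

View pics/s4.png

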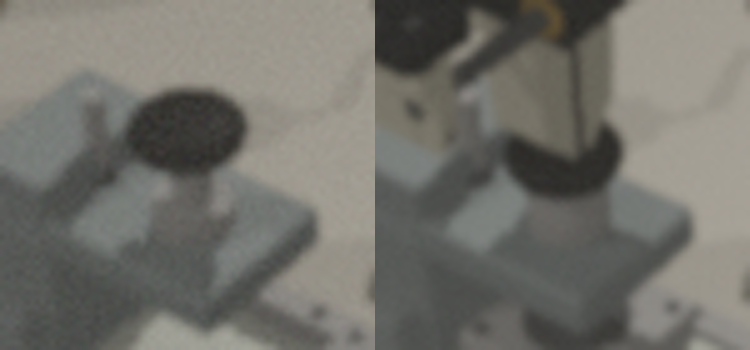

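The knob has dropped 4.75 px, against 4.86 px expected for 10 mm. Together with TCP z = 114.1 this means about 9.8–10 mm of travel, so I'm handing in while still holding it.

```bash
python3 -c "
from bench import robot
print(robot.sign_off())"
```

```text
the job is handed in; nothing more can be done
None
```

I slid the carriage in until it stalled against its stop, then pressed the plunger about 10 mm (camera check 9.8 mm, fingertips at 114.1 mm), and handed the job in at about 11 s still holding it down; it never bottomed, and I never saw the loose parts disturbed.

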